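Tamp the desiccant tablets level and shut the cassette

TASK

Some of the tablets in the desiccant cassette stand on edge and would foul its sliding cover. With the hand tamper, tamp them down until every tablet lies flat on the cell floor - they chip under a hard push, so keep the pressure light, ease the tamper about where it meets resistance, and keep the gripper's fingers off the tablets. Then stand the tamper back upright on the desk and gently slide the cover fully shut, leaving the other things on the desk where they are.

Things in the scene. Friction and masses are not known exactly. Their poses are not given: they have to be found in the camera images.
- cassette: open grey sheet-metal desiccant cassette, fixed on the desk, 100 mm wide (its x), y -66 to +106 mm; the part beyond y = +66 is two rails that carry the open cover. Cell inside: 92 (x) by 124 mm (y). Side walls and -y end wall 32 mm high, +y end wall 24 mm. Lips on the side walls (z 29 to 32 mm) leave 83 mm clear width in x. Origin: centre of the cell at desk height; z up
- cell_floor (a point): centre of the cell's floor, 4 mm above the desk; axes as the cassette's
- cover (a joint): vented aluminium cover, a 3 mm plate whose underside runs 21 mm above the cell floor in grooves of the side walls. 0 m = fully shut (stop at the -y end wall); grows as it slides open along the cassette's +y; starts 112 to 122 mm open (122 = end of travel). About 2.5 N of friction; stays where it is left
- cover_grip (a point): middle of the top edge of the cover's turned-up grip: a bar 50 mm long (cassette x), 8 mm thick (cassette y), standing 17 mm above the plate, its top 45 mm above the desk. With the cover shut it lies at cassette y = +60 mm; it moves with the cover
- tamper: hand tamper standing on its flat face: steel plate 72 (its x) by 50 (its y) by 10 mm, upright wooden handle 24 x 24 mm, its flats facing as the plate's sides, straight from 21 to 115 mm above the face. About 0.3 kg. Origin: centre of the plate's underside; z up the handle. The plate goes into the cell with its long side across it (tamper x along cassette x)
- tablet_1: one of eight white pressed desiccant tablets loose in the cell: thick discs 28 mm across, 12 mm thick, edges bevelled, smooth. Origin: its centre; its z is the disc's axis. Centre 6 mm above the cell floor when flat, 14 mm when on edge. Four stand on edge at the start. Chips under more than 45 N
- tablet_2: another tablet, same as tablet_1
- tablet_3: another tablet, same as tablet_1
- tablet_4: another tablet, same as tablet_1
- tablet_5: another tablet, same as tablet_1
- tablet_6: another tablet, same as tablet_1
- tablet_7: another tablet, same as tablet_1
- tablet_8: another tablet, same as tablet_1
- dropper_bottle: brown dropper bottle, 33 mm across, 102 mm tall, standing behind the cassette; stays where it is. Origin: centre of its underside
- reel: reel of solder, 52 mm across, 34 mm tall, behind the cassette; stays where it is. Origin: centre of its underside
- circuit_board: small green circuit board, 46 x 62 x 19 mm, lying left in front of the cassette; stays where it is. Origin: centre of its underside

How it is judged:
By the outcome, as a careful person would: the job done as asked, in the order asked, and still so for the second after the job is handed in, with the robot touching nothing.
It also fails if it takes over 72 s, if anything falls off the work surface, if the arm or the gripper's body presses on something with over 40 N, if the wrist force passes 120 N, or if a joint passes its speed limit or range.

ROBOT

A 6-joint arm with a two-finger parallel gripper is mounted at the origin on a cart in front of the work surface, level with it; the furniture and walls round the work are solid. World frame = base frame: x ahead of the robot, y to its left, z up, the work surface at z = 0. Lengths are in m, angles in rad, forces in N, time in s.
With the tool pointing down it reaches from about 0.325 to 0.9 m from the base axis. Payload 6.1 kg.
Tool frame: the origin (TCP) lies at the very end of the fingers, on their centre line; the grasp point (between the pads) lies 19 mm behind it; z points along the fingers, y is the line along which they close (so a half turn about z gives the same grasp; the last joint's range is limited). The gripper opens to 85 mm and grips with 20 to 120 N. Pads are 22 mm wide; open, the fingers measure 114 mm over their backs; the gripper's body (76 mm by 85 mm) begins 54 mm behind the grasp point. The pads swing forward as they close: fully open they stand 13 mm farther back than shut.
Start: joints at [-1.378, 0.22, 1.526, -0, 1.395, -0.126], TCP at [0.196, -0.594, 0.231] pointing down, gripper open.
Joint ranges: [-2.98, 2.98], [-0.91, 2.08], [0.09, 2.57], [-1.24, 4.39], [0.2, 2.65], [-2.68, 2.68]. Speed limits (rad/s): [2.57, 2.57, 3.01, 3.14, 3.14, 3.14].

INTERFACE

Orientations are given as a rotation vector (axis times angle).
In Python, from bench import robot, read_camera gives the robot as it stands.
- The arm moves only by the tool carry_out, never from a script. Its argument "increments" is a list of rows, each an object with "offset": the shift along the tool's x, y, z in units of 30 mm (1.0 is 30 mm), a list of three; "rot": the turn, a rotation vector about the tool's x, y, z in degrees, a list of three. In form: [{"offset": [dx, dy, dz], "rot": [ax, ay, az]}, ...]. A call has 1 to 12 rows; each row is the pose to reach, as a shift and turn from the pose commanded when the call began, along the tool's axes at that moment; what a row does not reach only later rows make up. A row lasts 1/8 s, in which the tool goes at most 62.5 mm and 10.7 degrees, less where a joint would pass 70% of its speed; a pose out of reach is approached as far as the arm can. A call with a gripper value outside its range is refused whole. "grip" is the opening, from 0 (shut) to 1 (fully open), set as the call begins (left out, the last holds). The fingers move at their own pace and stop on an object; "newtons" is the grip in N (left out, the last holds). Time passes only in rows, so rows that repeat a pose let the fingers close. It gives the time, the measured TCP pose, the force, the opening and the grip force at its end, in the units of the state.
- robot.state(): the state, without advancing time (a new reading comes with each control period).
- read_camera(name): name is "side" or "top"; returns a dict with "color" (480x640x3 uint8, red, green, blue), "z_map" (480x640 float32, m along the optical axis (not along the pixel's ray), 0 where there is no reading), "fx", "fy", "cx", "cy" (pixels), "origin" and "orientation" of the camera in the world. Camera axes: x right, y down, z forward; pixel columns grow to the right and rows downward; lengths in m; the calibration is good to about 2 mm. A picture is of the moment at which its call begins.
- robot.sign_off(): hands the job in; it is judged then, once.
The state is a dict: "time": time; "joint_positions": joint angles; "joint_velocities": joint speeds; "effort": joint torques, N m; "position": TCP position; "tcp_rot": TCP orientation; "ft_force": force on the tool from outside, world axes, zero at the start; "wrist_torque": the same for the moment, N m; "finger_gap": opening from 0.0 (shut) to 1.0 (fully open); "grasp_force": force on a finger pad.
Only numpy, scipy, OpenCV 4.12 (cv2) and the standard library are available. Lean on these libraries where they do the work, as an engineer would, in place of code of your own. Each camera call takes 0.05 s, during which the arm holds its last target. There are 200 camera calls.

## Working session

There is one attempt and no reset: what is moved stays moved. The work goes in short steps, Python scripts to look and compute and a tool call to move; the robot and the scene stay as the last step left them, time stands still between calls to the robot, and variables do not carry over. Pictures are saved under pics/ and viewed, at most 10 in all, crops included, and the job is handed in when it is done.

Besides the shell and the picture viewer there is one more tool, called after "Emit:" as a command line: name --argument value ..., lists and objects as JSON in quotes. carry_out: Moves the arm, as the interface text tells. Its arguments: {"type":"object","properties":{"increments":{"type":"array","items":{"type":"object","properties":{"offset":{"type":"array","items":{"type":"number"}},"rot":{"type":"array","items":{"type":"number"}}}}},"grip":{"type":"number"},"newtons":{"type":"number"}},"required":["increments"]}

```bash
mkdir -p pics
cat > h.py <<'E'
import numpy as np, cv2
from bench import robot, read_camera
from scipy.spatial.transform import Rotation as R
def rotm(o):
    o=np.array(o,float)
    return o if o.shape==(3,3) else (R.from_rotvec(o).as_matrix() if o.size==3 else R.from_quat(o).as_matrix())
def pts(c):
    v,u=np.mgrid[0:480,0:640]; z=c["z_map"]
    p=np.stack([(u-c["cx"])/c["fx"]*z,(v-c["cy"])/c["fy"]*z,z],-1)
    P=p@rotm(c["orientation"]).T+np.array(c["origin"]); P[z==0]=np.nan
    return P
def cast(c,u,v,h):
    d=rotm(c["orientation"])@np.array([(u-c["cx"])/c["fx"],(v-c["cy"])/c["fy"],1]); o=np.array(c["origin"])
    return o+d*(h-o[2])/d[2]
def save(c,n): cv2.imwrite("pics/"+n+".png",cv2.cvtColor(c["color"],cv2.COLOR_RGB2BGR))
E
python3 - <<'E'
from h import *
s=robot.state(); print({k:np.round(v,3) for k,v in s.items()})
for n in("top","side"):
    c=read_camera(n); save(c,n+"0"); np.save(n+"0.npy",c,allow_pickle=True)
    print(n,c["origin"],c["orientation"],c["fx"],c["cx"],c["cy"])
E
```

```text
{'time': np.float64(0.0), 'joint_positions': array([-1.378,  0.221,  1.528,  0.   ,  1.395, -0.126]), 'joint_velocities': array([ 0.   , -0.002, -0.   ,  0.   , -0.001, -0.002]), 'effort': array([ 1.0000e-03, -4.9690e+01, -3.8939e+01, -0.0000e+00,  1.1000e-02,
        0.0000e+00]), 'position': array([ 0.196, -0.593,  0.23 ]), 'tcp_rot': array([-3.1  , -0.498,  0.   ]), 'ft_force': array([ 0.282, -0.318,  0.514]), 'wrist_torque': array([ 0.058,  0.002, -0.026]), 'grasp_force': np.float64(0.0), 'finger_gap': np.float64(1.002)}
top [0.37542919 0.15836769 1.15307352] [-2.13396539  2.17997759 -0.15301148] 560.246614546915 321.89292577022184 237.83096872994537
side [ 0.5423944  -0.63916702  0.57557276] [-2.13667172 -0.04097449  0.03967822] 578.0233672518445 310.1213153470302 246.55828870968375
```

View pics/top0.png

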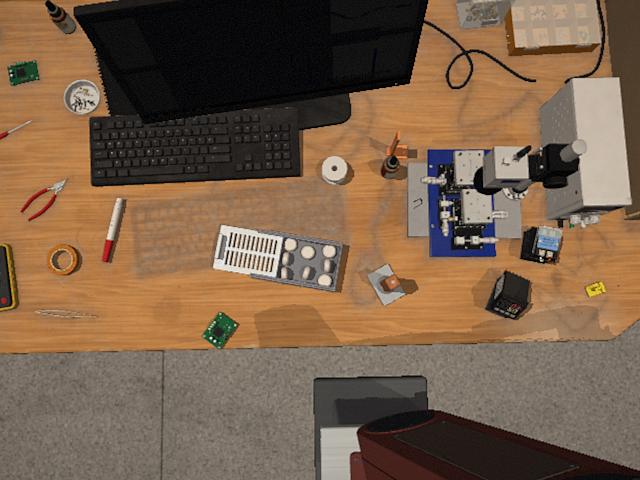

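View pics/side0.png

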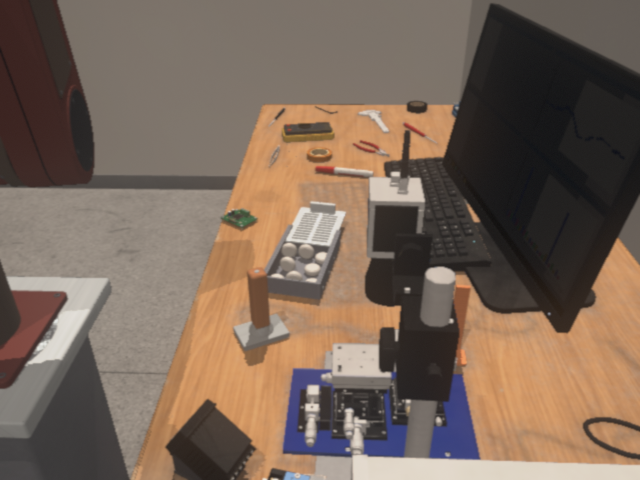

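The top view shows the cassette at about (215–348, 225–290) with its cover slid out to the left. The tamper is at (387,284), the reel at (334,170), the bottle at (391,163) and the board at (220,330). The side view shows the tamper upright at (260,300) and the cassette at (305,250).

Run:
```python
from h import *
c=np.load("top0.npy",allow_pickle=True).item(); P=pts(c); Z=P[...,2]
s=np.load("side0.npy",allow_pickle=True).item(); Q=pts(s)
def box(m,n):
    k=max(cv2.findContours(m.astype(np.uint8),0,1)[0],key=cv2.contourArea)
    r=cv2.minAreaRect(k); print(n,np.round(r[1],1),cv2.contourArea(k)); return cv2.boxPoints(r)
def reg(u0,u1,v0,v1):
    m=np.zeros((480,640),bool); m[v0:v1,u0:u1]=1; return m
desk=np.nanmedian(Z[reg(240,300,295,320)]); print("desk",desk)
# cassette: upper-surface region
r=reg(200,360,215,300)
b=box(r&(Z>0.018),"cass+cover"); 
for q in b: print(np.round(q,1),np.round(cast(c,*q,0.030)[:2],4))
# cloud-based: near wall-top points from z band
for lo,hi,n in((.026,.037,'walls/plate'),(.038,.055,'grip')):
    for nm,D in(("top",P[reg(200,360,215,300)]),("side",Q[reg(260,360,190,300)])):
        D=D[(D[:,2]>lo)&(D[:,2]<hi)]
        if len(D)>4:
            rr=cv2.minAreaRect(D[:,:2].astype(np.float32)*1000); print(n,nm,len(D),np.round(rr[0],1),np.round(rr[1],1),rr[2],np.round(cv2.boxPoints(rr)).tolist(), D[:,2].mean().round(4))
# tamper
for lo,hi,n in((.004,.018,'plate'),(.09,.125,'handle')):
    for nm,D in(("top",P[reg(360,412,255,310)]),("side",Q[reg(225,295,262,352)])):
        D=D[(D[:,2]>lo)&(D[:,2]<hi)]
        rr=cv2.minAreaRect(D[:,:2].astype(np.float32)*1000); print(n,nm,len(D),np.round(rr[0],1),np.round(rr[1],1),round(rr[2],1),np.round(np.median(D,0),4))
t=cv2.resize(c["color"][215:305,205:415],None,fx=3.8,fy=3.8,interpolation=cv2.INTER_CUBIC); cv2.imwrite("pics/t1.png",t[...,::-1])
```

```text
desk -0.0007715622828894375
cass+cover [124.3  49.9] 5803.0
[211.4 270.3] [0.4639 0.3693]
[219.8 221.2] [0.5634 0.3526]
[342.3 242.2] [0.5153 0.1053]
[333.9 291.3] [0.4167 0.1248]
walls/plate top 2354 [490.  237.6] [249.6 100.5] 79.12084197998047 [[417.0, 125.0], [516.0, 106.0], [563.0, 351.0], [464.0, 370.0]] 0.0293
walls/plate side 2526 [492.2 235.9] [254.3 101.8] 78.95382690429688 [[418.0, 121.0], [518.0, 101.0], [566.0, 351.0], [467.0, 370.0]] 0.0291
grip top 103 [512.5 353.6] [ 8.9 48.7] 76.95791625976562 [[488.0, 355.0], [535.0, 344.0], [537.0, 352.0], [490.0, 363.0]] 0.0433
grip side 117 [514.7 351.3] [14.1 50.3] 80.44405364990234 [[489.0, 349.0], [538.0, 340.0], [541.0, 354.0], [491.0, 362.0]] 0.0427
plate top 667 [434.6  18. ] [104.3 101.4] 0.1 [0.4247 0.0228 0.0097]
plate side 1362 [433.   92.9] [226.8  84.3] 89.5 [0.4416 0.0174 0.01  ]
handle top 179 [429.8  19.2] [23.9 23.7] 29.7 [0.429  0.0209 0.1135]
handle side 420 [432.8  17. ] [24.  25.6] 29.4 [0.4338 0.0108 0.1083]
```

View pics/t1.png

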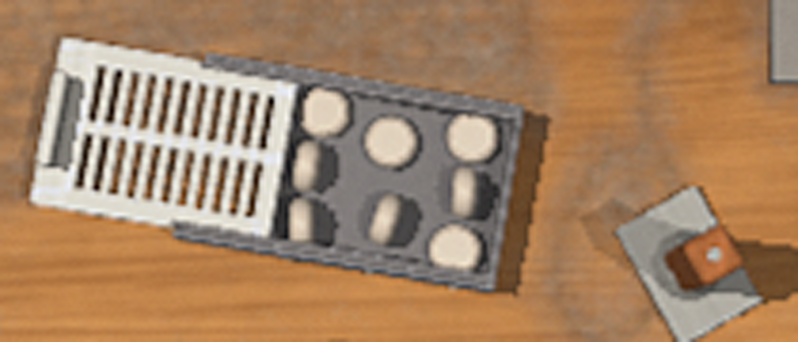

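The crop shows four flat tablets, at crop pixels (325,112), (390,140), (470,138) and (455,247). Four stand on edge, at (310,165), (305,220), (390,220) and (466,192). The tamper plate's corners are at (615,230), (695,187), (762,300) and (685,342).

```bash
cat >> h.py <<'E'
O=np.array([.4795,.1788]); A=np.deg2rad(-10.9); CX=np.array([np.cos(A),np.sin(A)]); CY=np.array([-np.sin(A),np.cos(A)])
def tocass(p): d=np.array(p)[...,:2]-O; return np.stack([d@CX,d@CY],-1)*1000
def tabs(c):
    "white blobs in the cell by depth: list heights/centres in cassette frame (mm)"
    P=pts(c); q=tocass(P); z=P[...,2]*1000; hsv=cv2.cvtColor(c["color"],cv2.COLOR_RGB2HSV)
    m=(abs(q[...,0])<45)&(abs(q[...,1])<60)&(c["color"].min(-1)>120)&(z>8)&(z<40)
    n,l,st,_=cv2.connectedComponentsWithStats(m.astype(np.uint8),connectivity=4)
    for i in range(1,n):
        k=l==i
        if k.sum()<25: continue
        rr=cv2.minAreaRect(q[k].astype(np.float32))
        print("blob",k.sum(),"ctr",np.round(rr[0],0),"size",np.round(rr[1],0),"ang",round(rr[2]),"z med/max",np.round([np.median(z[k]),np.percentile(z[k],95)],1))
E
python3 - <<'E'
from h import *
for n in("top","side"):
    c=np.load(n+"0.npy",allow_pickle=True).item(); print(n); tabs(c)
c=np.load("top0.npy",allow_pickle=True).item()
w=[cast(c,205+u/3.8,215+v/3.8,.010)[:2] for u,v in((615,230),(695,187),(762,300),(685,342))]; w=np.array(w)
print("plate ctr",w.mean(0),"ang",np.degrees(np.arctan2(*(w[1]-w[2])[::-1])),np.linalg.norm(w[1]-w[2]),np.linalg.norm(w[0]-w[1]))
for u,v in((285,85),(270,235)): print("cover edge",tocass(cast(c,205+u/3.8,215+v/3.8,.028)))
print("handle top",cast(c,205+712/3.8,215+256/3.8,.115))
T=R.from_rotvec(robot.state()["tcp_rot"]).as_matrix(); print(T.round(3))
g=R.from_euler('z',29.6-0,degrees=True)
for yaw in(29.6,-60.4,119.6): # tool y along this yaw
    y=np.array([np.cos(np.radians(yaw)),np.sin(np.radians(yaw)),0]); G=np.stack([np.cross(y,[0,0,-1]),y,[0,0,-1]],1)
    print(yaw,np.degrees(R.from_matrix(T.T@G).as_rotvec()).round(1))
print("offset",(T.T@(np.array([.431,.018,.20])-robot.state()["position"])/.03).round(2))
E
```

```text
top
blob 75 ctr [-1. 58.] size [84.  4.] ang 0 z med/max [26.9 30.5]
blob 116 ctr [29. 39.] size [25. 21.] ang 11 z med/max [14.5 18.3]
blob 122 ctr [ 29. -41.] size [23. 23.] ang 9 z med/max [15.5 18.2]
blob 131 ctr [19.  2.] size [25. 25.] ang 11 z med/max [14.3 17.6]
blob 58 ctr [-2. 44.] size [10. 23.] ang 89 z med/max [29.2 33.6]
blob 62 ctr [ -1. -42.] size [24. 10.] ang 10 z med/max [28.8 33.7]
blob 59 ctr [-23.  -3.] size [10. 23.] ang 81 z med/max [29.1 32.1]
blob 57 ctr [-32.  41.] size [21. 10.] ang 10 z med/max [29.4 33. ]
blob 127 ctr [-31. -42.] size [26. 25.] ang 85 z med/max [15.3 24.7]
side
blob 51 ctr [-43.  34.] size [53. 14.] ang 76 z med/max [31.7 33.5]
blob 142 ctr [ 9. 48.] size [73. 23.] ang 0 z med/max [27.9 31.6]
blob 58 ctr [-29.  40.] size [23. 12.] ang 0 z med/max [28.8 31.7]
blob 103 ctr [36. 27.] size [20. 71.] ang 29 z med/max [15.7 32. ]
blob 36 ctr [-43. -24.] size [ 4. 53.] ang 1 z med/max [32.1 33.1]
blob 71 ctr [-26.  10.] size [23. 49.] ang 30 z med/max [28.7 31.9]
blob 127 ctr [34. -7.] size [27. 49.] ang 51 z med/max [15.5 17.8]
blob 79 ctr [ -5. -30.] size [24. 45.] ang 38 z med/max [28.3 31.8]
blob 37 ctr [-24. -41.] size [17. 33.] ang 40 z med/max [15.7 20.5]
blob 37 ctr [ 34. -45.] size [17. 33.] ang 22 z med/max [16.1 30.9]
plate ctr [0.42877502 0.0169572 ] ang 28.716047369169633 0.06995824352609412 0.04918683089109862
cover edge [37.68380121 60.61136693]
cover edge [-42.28583503  54.24333506]
handle top [0.42778044 0.01867243 0.115     ]
[[ 0.95   0.313 -0.   ]
 [ 0.313 -0.95   0.002]
 [ 0.    -0.002 -1.   ]]
29.6 [-1.000e-01 -1.000e-01 -1.013e+02]
-60.4 [ -0.1  -0.  -11.3]
119.6 [-0.000e+00  1.000e-01  1.687e+02]
offset [ 13.83 -16.88   1.04]
```

Emit:
carry_out --increments '[{"offset":[13.8,-16.89,1.0],"rot":[0,0,-101.3]},{"offset":[13.8,-16.89,1.0],"rot":[0,0,-101.3]},{"offset":[13.8,-16.89,1.0],"rot":[0,0,-101.3]},{"offset":[13.8,-16.89,1.0],"rot":[0,0,-101.3]},{"offset":[13.8,-16.89,1.0],"rot":[0,0,-101.3]},{"offset":[13.8,-16.89,1.0],"rot":[0,0,-101.3]},{"offset":[13.8,-16.89,1.0],"rot":[0,0,-101.3]},{"offset":[13.8,-16.89,1.0],"rot":[0,0,-101.3]},{"offset":[13.8,-16.89,1.0],"rot":[0,0,-101.3]},{"offset":[13.8,-16.89,1.0],"rot":[0,0,-101.3]},{"offset":[13.8,-16.89,1.0],"rot":[0,0,-101.3]},{"offset":[13.8,-16.89,1.0],"rot":[0,0,-101.3]}]' --grip 1

```text
time: 1.6
position: [0.4301, 0.0193, 0.2008]
tcp_rot: [-1.575, -2.717, 0.0]
ft_force: [0.3, -0.2, -0.9]
finger_gap: 1.005
grasp_force: 0.0
```

Emit:
carry_out --increments '[{"offset":[0,0,1.6]},{"offset":[0,0,3.0]},{"offset":[0,0,4.1]},{"offset":[0,0,4.1]}]'

```text
invalid input
```

Emit:
carry_out --increments '[{"offset":[0,0,0]},{"offset":[0,0,0]},{"offset":[0,0,0]},{"offset":[0,0,0]},{"offset":[0,0,0]},{"offset":[0,0,0]}]' --grip 0 --newtons 60

```text
invalid input
```

Emit:
carry_out --increments '[{"offset":[0,0,-0.5]},{"offset":[0,0,-1.5]},{"offset":[0,0,-3.0]},{"offset":[0,0,-3.0]}]'

```text
invalid input
```

```bash
cat >> h.py <<'E'
def togo(cx,cy,z,yawd=-10.9,tiltx=0):
    "offset/rot from present pose to tool-down pose at cassette cx,cy mm, world z m; tool y at yaw"
    s=robot.state(); T=R.from_rotvec(s["tcp_rot"]).as_matrix(); a=np.radians(yawd)
    y=np.array([np.cos(a),np.sin(a),0]); G=np.stack([np.cross(y,[0,0,-1]),y,[0,0,-1]],1)
    p=np.r_[O+(cx*CX+cy*CY)/1000,z]
    print("offset",(T.T@(p-s["position"])/.03).round(2),"rot",np.degrees(R.from_matrix(T.T@G).as_rotvec()).round(1))
E
python3 - <<'E'
from h import *
s=robot.state(); print({k:np.round(v,3) for k,v in s.items()})
c=read_camera("side"); cv2.imwrite("pics/s1.png",c["color"][150:390,170:410,::-1]); P=pts(c); 
D=P[200:340,200:330].reshape(-1,3); D=D[(D[:,1]<.07)&(D[:,2]>.08)&(D[:,2]<.12)]
print(np.percentile(D,[2,50,98],axis=0).round(4))
togo(0,-35,.166)
E
```

```text
{'time': np.float64(1.6), 'joint_positions': array([-0.139, -0.239,  2.041,  0.   ,  1.341, -0.659]), 'joint_velocities': array([-0.057, -0.016,  0.015, -0.018,  0.008, -0.031]), 'effort': array([  1.294, -26.55 , -38.642,   0.274,  -0.097,   0.348]), 'position': array([0.43 , 0.019, 0.201]), 'tcp_rot': array([-1.575, -2.717,  0.   ]), 'ft_force': array([ 0.299, -0.153, -0.906]), 'wrist_torque': array([-0.001,  0.042,  0.042]), 'grasp_force': np.float64(0.0), 'finger_gap': np.float64(1.005)}
[[0.4193 0.0034 0.081 ]
 [0.4338 0.0103 0.1035]
 [0.4464 0.0265 0.116 ]]
offset [2.95 3.33 1.16] rot [-0.1  0.  40.6]
```

View pics/s1.png

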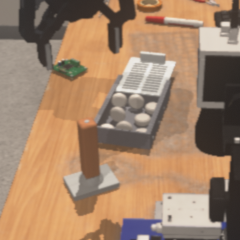

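The picture shows the tamper still standing at crop (90,160), with the open gripper above and behind it. The calls were refused because `rot` was missing, so I'll resend them.

Emit:
carry_out --increments '[{"offset":[0,0,1.6],"rot":[0,0,0]},{"offset":[0,0,3.0],"rot":[0,0,0]},{"offset":[0,0,4.1],"rot":[0,0,0]},{"offset":[0,0,4.1],"rot":[0,0,0]}]'

```text
time: 2.15
position: [0.4273, 0.0166, 0.0759]
tcp_rot: [-1.581, -2.708, 0.004]
ft_force: [0.8, -0.1, -0.0]
finger_gap: 1.0
grasp_force: 0.0
```

Emit:
carry_out --increments '[{"offset":[0,0,0],"rot":[0,0,0]},{"offset":[0,0,0],"rot":[0,0,0]},{"offset":[0,0,0],"rot":[0,0,0]},{"offset":[0,0,0],"rot":[0,0,0]},{"offset":[0,0,0],"rot":[0,0,0]},{"offset":[0,0,0],"rot":[0,0,0]}]' --grip 0 --newtons 60

```text
time: 2.9
position: [0.4313, 0.0174, 0.0795]
tcp_rot: [1.58, 2.713, 0.001]
ft_force: [-0.9, 0.5, 5.5]
finger_gap: 0.274
grasp_force: 59.4
```

Emit:
carry_out --increments '[{"offset":[0,0,-0.5],"rot":[0,0,0]},{"offset":[0,0,-1.5],"rot":[0,0,0]},{"offset":[0,0,-3.0],"rot":[0,0,0]},{"offset":[0,0,-3.0],"rot":[0,0,0]},{"offset":[0,0,-3.0],"rot":[0,0,0]}]'

```text
time: 3.52
position: [0.4294, 0.0175, 0.1676]
tcp_rot: [-1.58, -2.714, 0.001]
ft_force: [-0.3, 0.7, -4.2]
finger_gap: 0.273
grasp_force: 59.3
```

Run:
```python
from h import *
s=robot.state(); print({k:np.round(v,3) for k,v in s.items()})
c=read_camera("side"); save(c,"s2"); P=pts(c); 
D=P[180:352,200:330].reshape(-1,3); D=D[(D[:,1]<.085)&(D[:,0]<.49)&(D[:,2]>.05)&(D[:,2]<.3)]
for z in np.arange(.08,.16,.006):
    k=abs(D[:,2]-z)<.003
    if k.sum(): print(z.round(3),k.sum(),np.percentile(D[k],[1,50,99],axis=0)[:,:2].round(3).tolist())
togo(0,-35,.166)
```

```text
{'time': np.float64(3.525), 'joint_positions': array([-0.143, -0.207,  2.079, -0.   ,  1.271, -0.659]), 'joint_velocities': array([ 0.001,  0.021,  0.024, -0.002,  0.   , -0.   ]), 'effort': array([-1.6000e-02, -2.9922e+01, -4.0578e+01,  5.0000e-03, -7.8000e-02,
       -0.0000e+00]), 'position': array([0.429, 0.018, 0.168]), 'tcp_rot': array([-1.580e+00, -2.714e+00,  1.000e-03]), 'ft_force': array([-0.267,  0.746, -4.159]), 'wrist_torque': array([ 0.002, -0.022,  0.036]), 'grasp_force': np.float64(59.287), 'finger_gap': np.float64(0.273)}
0.086 14 [[0.414, -0.017], [0.439, -0.003], [0.467, 0.012]]
0.092 194 [[0.39, -0.02], [0.435, -0.003], [0.473, 0.018]]
0.098 791 [[0.391, -0.018], [0.431, 0.01], [0.47, 0.052]]
0.104 145 [[0.413, 0.0], [0.433, 0.007], [0.448, 0.027]]
0.11 84 [[0.417, 0.004], [0.433, 0.009], [0.444, 0.021]]
0.116 70 [[0.418, 0.004], [0.433, 0.009], [0.445, 0.018]]
0.122 70 [[0.416, 0.003], [0.433, 0.009], [0.445, 0.02]]
0.128 78 [[0.417, 0.004], [0.432, 0.009], [0.445, 0.019]]
0.134 68 [[0.417, 0.003], [0.433, 0.009], [0.444, 0.018]]
0.14 77 [[0.416, 0.003], [0.433, 0.009], [0.444, 0.02]]
0.146 71 [[0.417, 0.003], [0.432, 0.009], [0.445, 0.019]]
0.152 78 [[0.417, 0.003], [0.432, 0.009], [0.445, 0.018]]
0.158 70 [[0.418, 0.004], [0.433, 0.008], [0.444, 0.018]]
offset [2.95 3.36 0.03] rot [-0.2 -0.  40.5]
```

Emit:
carry_out --increments '[{"offset":[2.95,3.43,0.0],"rot":[0,0,40.5]},{"offset":[2.95,3.43,0.0],"rot":[0,0,40.5]},{"offset":[2.95,3.43,0.0],"rot":[0,0,40.5]},{"offset":[2.95,3.43,0.0],"rot":[0,0,40.5]},{"offset":[2.95,3.43,0.0],"rot":[0,0,40.5]},{"offset":[2.95,3.43,0.8],"rot":[0,0,40.5]},{"offset":[2.95,3.43,1.6],"rot":[0,0,40.5]},{"offset":[2.95,3.43,1.6],"rot":[0,0,40.5]}]'

```text
time: 4.58
position: [0.4734, 0.1444, 0.1174]
tcp_rot: [-2.418, -2.0, 0.009]
ft_force: [-0.1, -0.0, -3.2]
finger_gap: 0.273
grasp_force: 60.3
```

```bash
cat >> h.py <<'E'
def st():
    s=robot.state(); print("cass",tocass(s["position"]).round(1),"face z mm",round(s["position"][2]*1000-79.5,1),"F cass",(np.array(s["ft_force"][:2])@np.stack([CX,CY],1)).round(1),"Fz+4",round(s["ft_force"][2]+4,1),"t",s["time"])
E
python3 - <<'E'
from h import *
st(); togo(0,-34,.1115)
c=read_camera("top"); t=cv2.resize(c["color"][190:310,200:380],None,fx=3.5,fy=3.5,interpolation=cv2.INTER_CUBIC); cv2.imwrite("pics/t2.png",t[...,::-1])
P=pts(c); 
D=P[190:310,260:380].reshape(-1,3); D=D[(D[:,2]>.042)&(D[:,2]<.05)]; q=tocass(D)
print(len(q),np.percentile(q,[1,50,99],axis=0).round(1))
E
```

```text
cass [  0.5 -35. ] face z mm 37.9 F cass [-0.1 -0. ] Fz+4 0.8 t 4.575
offset [ 0.03 -0.01  0.2 ] rot [-0.4  0.1  0.1]
91 [[-35.9 -57.8]
 [-27.3 -18.2]
 [-18.5  -8.4]]
```

View pics/t2.png

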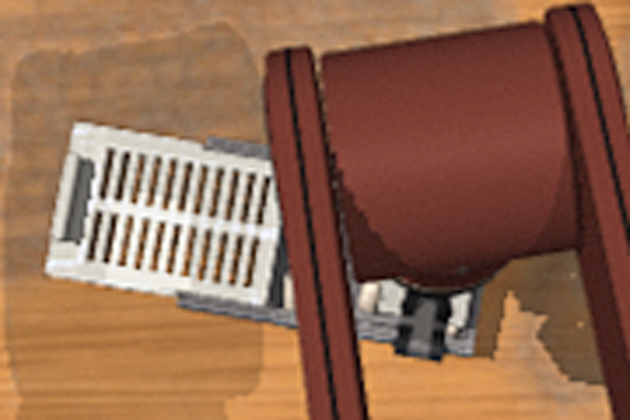

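The top view is blocked by the arm, with only the cover at left visible, so I'll go by force and the side camera.

Emit:
carry_out --increments '[{"offset":[0,0,0.1],"rot":[0,0,0]},{"offset":[0,0,0.15],"rot":[0,0,0]},{"offset":[0,0,0.2],"rot":[0,0,0]},{"offset":[0,0,0.2],"rot":[0,0,0]}]'

```text
time: 5.12
position: [0.4761, 0.1452, 0.1145]
tcp_rot: [2.423, 2.0, 0.0]
ft_force: [1.0, -0.6, -2.8]
finger_gap: 0.27
grasp_force: 60.4
```

Emit:
carry_out --increments '[{"offset":[0,0,0.05],"rot":[0,0,0]},{"offset":[0,0,0.1],"rot":[0,0,0]},{"offset":[0,0,0.1],"rot":[0,0,0]}]'

```text
time: 5.5
position: [0.476, 0.1451, 0.1112]
tcp_rot: [-2.423, -2.0, 0.0]
ft_force: [0.1, 0.3, -3.0]
finger_gap: 0.275
grasp_force: 60.4
```

Emit:
carry_out --increments '[{"offset":[0,0,0.03],"rot":[0,0,0]},{"offset":[0,0,0.03],"rot":[0,0,0]}]'

```text
time: 5.75
position: [0.4765, 0.1452, 0.1109]
tcp_rot: [2.423, 1.999, 0.001]
ft_force: [0.1, -0.8, -0.7]
finger_gap: 0.272
grasp_force: 60.8
```

Emit:
carry_out --increments '[{"offset":[0,0,0.05],"rot":[0,0,0]},{"offset":[0,0,0.05],"rot":[0,0,0]}]'

```text
time: 6.0
position: [0.4773, 0.1453, 0.1105]
tcp_rot: [2.422, 1.999, 0.004]
ft_force: [-1.9, -0.4, 6.5]
finger_gap: 0.275
grasp_force: 61.8
```

Emit:
carry_out --increments '[{"offset":[0.07,0,0],"rot":[0,0,0]},{"offset":[0.14,0,0],"rot":[0,0,0]}]'

```text
time: 6.25
position: [0.4781, 0.1495, 0.1105]
tcp_rot: [2.422, 1.999, 0.004]
ft_force: [-0.7, 0.2, 5.8]
finger_gap: 0.271
grasp_force: 61.7
```

Emit:
carry_out --increments '[{"offset":[0.1,0,0.03],"rot":[0,0,0]},{"offset":[0.2,0,0.06],"rot":[0,0,0]},{"offset":[0.3,0,0.06],"rot":[0,0,0]}]'

```text
time: 6.62
position: [0.4799, 0.159, 0.1089]
tcp_rot: [2.423, 1.999, 0.006]
ft_force: [-0.7, 2.2, 4.0]
finger_gap: 0.271
grasp_force: 61.4
```

Run:
```python
from h import *
st()
c=read_camera("side"); t=cv2.resize(c["color"][180:310,240:370],None,fx=4,fy=4,interpolation=cv2.INTER_CUBIC); cv2.imwrite("pics/s3.png",t[...,::-1])
```

```text
cass [  4.2 -19.3] face z mm 29.4 F cass [-1.1  2. ] Fz+4 8.0 t 6.625
```

View pics/s3.png

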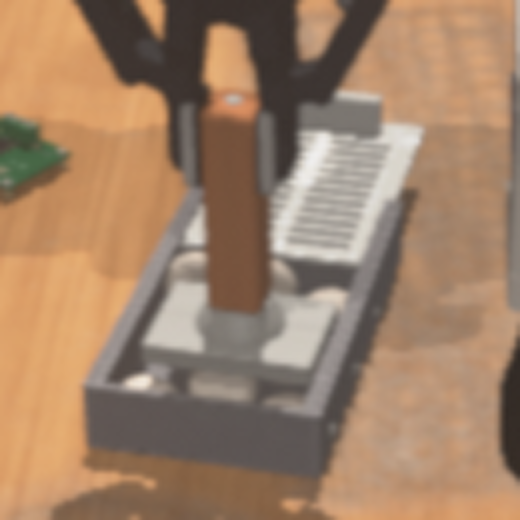

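The side view shows the plate at crop (240,335) inside the cell. A tablet under its front edge, at (220,385), is tipping toward +y. I'll keep going while easing down.

Emit:
carry_out --increments '[{"offset":[0.05,-0.06,0.07],"rot":[0,0,0]},{"offset":[0.1,-0.12,0.14],"rot":[0,0,0]},{"offset":[0.1,-0.12,0.2],"rot":[0,0,0]}]'

```text
time: 7.05
position: [0.4757, 0.162, 0.1013]
tcp_rot: [2.422, 2.0, 0.001]
ft_force: [-1.1, -0.5, -3.3]
finger_gap: 0.273
grasp_force: 59.1
```

Run:
```python
from h import *
st()
```

```text
cass [ -0.5 -17.3] face z mm 21.8 F cass [-1.  -0.7] Fz+4 0.7 t 7.05
```

Emit:
carry_out --increments '[{"offset":[0,0,0.08],"rot":[0,0,0]},{"offset":[0,0,0.15],"rot":[0,0,0]},{"offset":[0,0,0.15],"rot":[0,0,0]}]'

```text
time: 7.42
position: [0.4752, 0.1615, 0.096]
tcp_rot: [-2.423, -1.999, 0.002]
ft_force: [0.4, -0.0, -3.1]
finger_gap: 0.272
grasp_force: 59.2
```

Run:
```python
from h import *
st()
```

```text
cass [ -1.  -17.8] face z mm 16.5 F cass [0.4 0.1] Fz+4 0.9 t 7.425
```

Emit:
carry_out --increments '[{"offset":[0,0,0.05],"rot":[0,0,0]},{"offset":[0,0,0.05],"rot":[0,0,0]},{"offset":[0,0,-0.8],"rot":[0,0,0]},{"offset":[0,0,-1.8],"rot":[0,0,0]},{"offset":[-2,0,-2.0],"rot":[0,0,0]},{"offset":[-4,0,-2.0],"rot":[0,0,0]},{"offset":[-4.5,0,-2.0],"rot":[0,0,0]},{"offset":[-4.5,0,-2.0],"rot":[0,0,0]}]'

```text
time: 8.43
position: [0.4499, 0.0285, 0.1565]
tcp_rot: [-2.425, -1.997, -0.001]
ft_force: [0.6, -0.4, -3.8]
finger_gap: 0.271
grasp_force: 59.7
```

Run:
```python
from h import *
st(); c=read_camera("top"); tabs(c)
t=cv2.resize(c["color"][215:300,205:365],None,fx=3,fy=3,interpolation=cv2.INTER_CUBIC); cv2.imwrite("pics/t3.png",t[...,::-1])
```

```text
cass [  -0.6 -153.2] face z mm 77.0 F cass [ 0.7 -0.3] Fz+4 0.2 t 8.425
blob 74 ctr [-1. 58.] size [85.  4.] ang 0 z med/max [26.8 30.3]
blob 118 ctr [29. 40.] size [25. 22.] ang 2 z med/max [14.7 17.5]
blob 122 ctr [ 29. -40.] size [23. 25.] ang 5 z med/max [14.4 18.4]
blob 130 ctr [20.  2.] size [23. 25.] ang 12 z med/max [15.  19.1]
blob 66 ctr [-1. 43.] size [26. 11.] ang 0 z med/max [28.2 32.2]
blob 133 ctr [ -2. -22.] size [25. 25.] ang 11 z med/max [14.8 18.4]
blob 134 ctr [-19.  17.] size [26. 25.] ang 24 z med/max [15.  18.9]
blob 71 ctr [-32.  41.] size [25. 10.] ang 10 z med/max [28.9 32.2]
blob 139 ctr [-32. -42.] size [25. 26.] ang 89 z med/max [15.2 31. ]
```

View pics/t3.png

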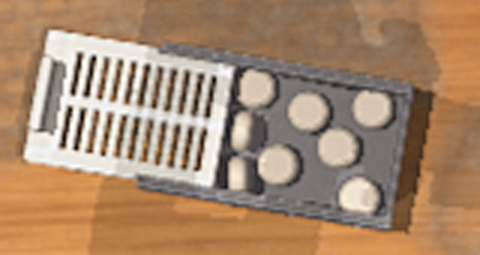

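The tablets that stood at the -y end now lie flat: blobs at (-2,-22) and (-19,17) mm are both at about 15 mm height. Two still stand, at crop (243,130) and (238,172), close to the cover's edge. I'll first nudge the cover to the end of its travel, pushing its grip bar with the tamper plate, to make room.

Emit:
carry_out --increments '[{"offset":[2,0,0],"rot":[0,0,0]},{"offset":[4,0,0],"rot":[0,0,0]},{"offset":[6,0,0],"rot":[0,0,0]},{"offset":[8,0,0],"rot":[0,0,0]},{"offset":[9.6,0,0],"rot":[0,0,0]},{"offset":[9.6,0,0],"rot":[0,0,0]},{"offset":[9.6,0,0.8],"rot":[0,0,0]},{"offset":[9.6,0,1.33],"rot":[0,0,0]},{"offset":[9.6,0,1.33],"rot":[0,0,0]}]'

```text
time: 9.6
position: [0.5028, 0.3114, 0.1145]
tcp_rot: [-2.422, -1.999, 0.007]
ft_force: [-0.4, 0.2, -3.5]
finger_gap: 0.272
grasp_force: 59.8
```

Run:
```python
from h import *
st()
```

```text
cass [ -2.1 134.6] face z mm 35.0 F cass [-0.4  0.2] Fz+4 0.5 t 9.6
```

Emit:
carry_out --increments '[{"offset":[0.15,0,0],"rot":[0,0,0]},{"offset":[0.3,0,0],"rot":[0,0,0]},{"offset":[0.4,0,0],"rot":[0,0,0]},{"offset":[0.5,0,0],"rot":[0,0,0]},{"offset":[0.55,0,0],"rot":[0,0,0]},{"offset":[0.6,0,0],"rot":[0,0,0]}]'

```text
time: 10.35
position: [0.5082, 0.3282, 0.117]
tcp_rot: [2.421, 1.998, -0.003]
ft_force: [-0.1, -7.1, 1.6]
finger_gap: 0.271
grasp_force: 60.5
```

Run:
```python
from h import *
st()
```

```text
cass [-1.000e-01  1.521e+02] face z mm 37.5 F cass [ 1.3 -7. ] Fz+4 5.6 t 10.35
```

Emit:
carry_out --increments '[{"offset":[-0.3,0,0],"rot":[0,0,0]},{"offset":[-0.3,0,-1.0],"rot":[0,0,0]},{"offset":[-2,0,-1.0],"rot":[0,0,0]},{"offset":[-4,-0.05,-1.0],"rot":[0,0,0]},{"offset":[-4.87,-0.1,-1.0],"rot":[0,0,0]},{"offset":[-4.87,-0.1,-1.0],"rot":[0,0,0]},{"offset":[-4.87,-0.1,-1.0],"rot":[0,0,0]},{"offset":[-4.87,-0.1,0],"rot":[0,0,0]},{"offset":[-4.87,-0.1,0],"rot":[0,0,0]},{"offset":[-4.87,-0.1,0],"rot":[0,0,0]}]'

```text
time: 11.6
position: [0.4776, 0.1875, 0.1172]
tcp_rot: [-2.422, -2.001, -0.0]
ft_force: [-0.3, -0.3, -2.0]
finger_gap: 0.273
grasp_force: 60.1
```

Run:
```python
from h import *
st()
```

```text
cass [-3.5  8.2] face z mm 37.7 F cass [-0.2 -0.4] Fz+4 2.0 t 11.6
```

Run:
```python
from h import *
st()
c=read_camera("side"); P=pts(c).reshape(-1,3); q=tocass(P); z=P[:,2]*1000
m=(abs(q[:,0]+3.5)<34)&(q[:,1]>-25)&(q[:,1]<-2)&(z>38)&(z<60)
print(m.sum(),np.percentile(z[m],[5,25,50,75,95]).round(1)); 
k=m&(z>np.median(z[m])-5)&(z<np.median(z[m])+5)
a=np.c_[q[k],np.ones(k.sum())]; print(np.linalg.lstsq(a,z[k],rcond=None)[0])
t=cv2.resize(c["color"][180:310,240:370],None,fx=4,fy=4,interpolation=cv2.INTER_CUBIC); cv2.imwrite("pics/s4.png",t[...,::-1])
```

```text
cass [-3.5  8.2] face z mm 37.7 F cass [-0.2 -0.4] Fz+4 2.0 t 11.6
339 [39.3 43.1 46.3 47.9 53. ]
[-1.35281038e-04  3.54778062e-01  4.95186779e+01]
```

View pics/s4.png

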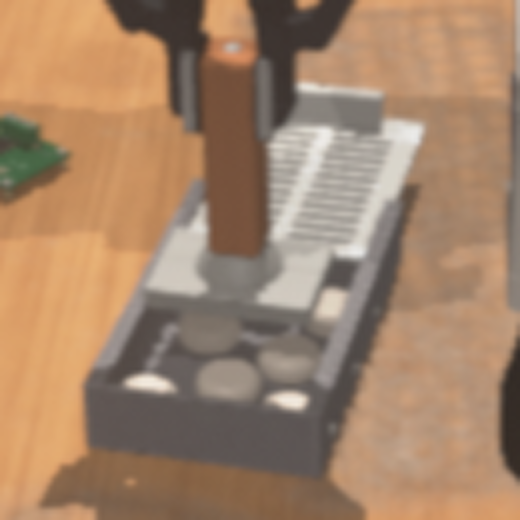

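The side view shows the plate at crop (240,275) above the flat tablets and below the cover edge. I'll check it for tilt.

Run:
```python
from h import *
c=read_camera("side"); P=pts(c).reshape(-1,3); q=tocass(P); z=P[:,2]*1000
m=(abs(q[:,0]+3.5)<33)&(abs(q[:,0]+3.5)>19)&(q[:,1]>-15)&(q[:,1]<31)&(z>41)&(z<56)
for y in range(-15,31,6):
    k=m&(q[:,1]>=y)&(q[:,1]<y+6); print(y+3,k.sum(),np.median(z[k]) if k.any() else 0)
h=(abs(q[:,0]+3.5)<8)&(q[:,1]>-15)&(q[:,1]<15)&(z>60)&(z<150)
for a in range(65,145,15):
    k=h&(abs(z-a)<7); print("front face y at z",a,k.sum(),np.median(q[k,1]) if k.any() else 0)
```

```text
-12 67 45.40653989514964
-6 31 47.40465873940558
0 37 47.596385824581475
6 37 48.33991868077015
12 30 48.04532042195558
18 31 48.26799218936873
24 34 48.39873955867702
30 17 48.46487995179394
front face y at z 65 48 0.8866803856700349
front face y at z 80 64 0.5707682497034737
front face y at z 95 61 -0.30875860447823045
front face y at z 110 69 -0.19251367807006492
front face y at z 125 74 -0.5097260897582399
front face y at z 140 72 -0.9916900272140503
```

Emit:
carry_out --increments '[{"offset":[-0.35,0,0],"rot":[0,0,0]},{"offset":[-0.35,0,0],"rot":[0,0,0]},{"offset":[-0.35,0,0.25],"rot":[0,0,0]},{"offset":[-0.35,0,0.45],"rot":[0,0,0]},{"offset":[-0.35,0,0.5],"rot":[0,0,0]},{"offset":[-0.35,0,0.5],"rot":[0,0,0]}]'

```text
time: 12.45
position: [0.4752, 0.1765, 0.1014]
tcp_rot: [-2.423, -2.0, 0.001]
ft_force: [0.2, -1.2, -3.3]
finger_gap: 0.274
grasp_force: 60.0
```

Run:
```python
from h import *
st()
```

```text
cass [-3.8 -3.1] face z mm 21.9 F cass [ 0.4 -1.2] Fz+4 0.7 t 12.45
```

Emit:
carry_out --increments '[{"offset":[0.15,0,0],"rot":[0,0,0]},{"offset":[0.3,0,0],"rot":[0,0,0]},{"offset":[0.4,0,0],"rot":[0,0,0]},{"offset":[0.5,0,0],"rot":[0,0,0]},{"offset":[0.6,0,0],"rot":[0,0,0]},{"offset":[0.7,0,0],"rot":[0,0,0]}]'

```text
time: 13.2
position: [0.4794, 0.1973, 0.1017]
tcp_rot: [-2.423, -2.0, 0.0]
ft_force: [0.0, 0.2, -2.9]
finger_gap: 0.277
grasp_force: 60.1
```

Run:
```python
from h import *
st()
```

```text
cass [-3.6 18.1] face z mm 22.2 F cass [-0.   0.2] Fz+4 1.1 t 13.2
```

Emit:
carry_out --increments '[{"offset":[0.1,0,0],"rot":[0,0,0]},{"offset":[0.2,0,0],"rot":[0,0,0]},{"offset":[0.3,0,0],"rot":[0,0,0]}]'

```text
time: 13.58
position: [0.4812, 0.2043, 0.1024]
tcp_rot: [2.421, 1.999, -0.004]
ft_force: [-2.2, -7.1, 4.8]
finger_gap: 0.274
grasp_force: 61.1
```

Run:
```python
from h import *
st(); c=read_camera("side"); tabs(c)
t=cv2.resize(c["color"][190:290,260:360],None,fx=4,fy=4,interpolation=cv2.INTER_CUBIC); cv2.imwrite("pics/s5.png",t[...,::-1])
```

```text
cass [-3.2 25.4] face z mm 22.9 F cass [-0.8 -7.4] Fz+4 8.8 t 13.575
blob 268 ctr [-27.  18.] size [84. 36.] ang 90 z med/max [32.8 35.3]
blob 264 ctr [27. 23.] size [35. 74.] ang 8 z med/max [32.8 35.9]
blob 81 ctr [24. -5.] size [24. 18.] ang 6 z med/max [14.7 16.5]
blob 114 ctr [  1. -25.] size [23. 25.] ang 42 z med/max [15.2 17.2]
blob 25 ctr [-28. -35.] size [17.  7.] ang 13 z med/max [16.1 17.5]
```

View pics/s5.png

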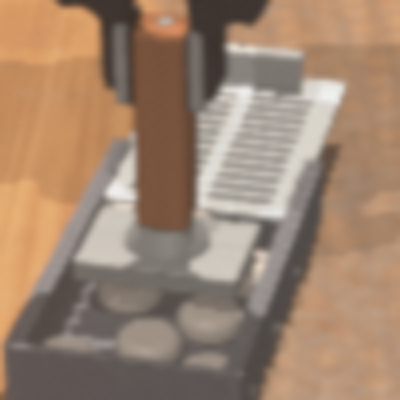

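The side view shows the plate at crop (165,245) just short of the cover edge. The standing tablets behind it are hidden, and 7 N of lateral force says they now lean on the end wall. I'll lift over them and press from above.

Emit:
carry_out --increments '[{"offset":[-0.3,0,-0.05],"rot":[0,0,0]},{"offset":[-0.3,0,-0.3],"rot":[0,0,0]},{"offset":[-0.1,0,-0.35],"rot":[0,0,0]},{"offset":[0.0,0.05,-0.35],"rot":[0,0,0]},{"offset":[0.05,0.05,-0.3],"rot":[0,0,0]},{"offset":[0.05,0.05,-0.2],"rot":[0,0,0]}]'

```text
time: 14.38
position: [0.4836, 0.2077, 0.1086]
tcp_rot: [2.422, 2.0, 0.003]
ft_force: [-2.0, -0.8, 12.1]
finger_gap: 0.274
grasp_force: 62.3
```

Run:
```python
from h import *
st()
```

```text
cass [-1.4 29.2] face z mm 29.1 F cass [-1.8 -1.1] Fz+4 16.1 t 14.375
```

Emit:
carry_out --increments '[{"offset":[-0.07,0,0],"rot":[0,0,0]},{"offset":[-0.14,0,0],"rot":[0,0,0]}]'

```text
time: 14.62
position: [0.4815, 0.2027, 0.1071]
tcp_rot: [-2.423, -1.999, 0.002]
ft_force: [-0.0, -0.8, -3.2]
finger_gap: 0.275
grasp_force: 60.1
```

Run:
```python
from h import *
st(); c=read_camera("side"); P=pts(c).reshape(-1,3); q=tocass(P); z=P[:,2]*1000
m=(abs(q[:,0])<33)&(z>23)&(z<50)
for y in range(34,76,3):
    k=m&(q[:,1]>=y)&(q[:,1]<y+3)&(abs(q[:,0])>16); print(y+1.5,k.sum(),np.percentile(z[k],[10,50,90]).round(1) if k.any() else 0)
c=read_camera("top"); P=pts(c).reshape(-1,3); q=tocass(P); z=P[:,2]*1000
m=(abs(q[:,0])<48)&(q[:,1]>165)&(q[:,1]<200)&(z>38)&(z<52); print("grip y",m.sum(),np.percentile(q[m,1],[5,50,95]))
```

```text
cass [-2.6 23.9] face z mm 27.6 F cass [ 0.1 -0.7] Fz+4 0.8 t 14.625
35.5 14 [35.7 37.1 38.6]
38.5 20 [36.2 37.1 38.3]
41.5 14 [36.1 37.9 38.8]
44.5 10 [35.7 36.8 37.4]
47.5 5 [35.9 36.6 37. ]
50.5 0 0
53.5 0 0
56.5 0 0
59.5 2 [29.  29.  29.1]
62.5 10 [27.4 28.6 29.3]
65.5 7 [27.3 27.6 28.5]
68.5 13 [26.9 27.8 29.2]
71.5 7 [26.9 27.3 28.6]
74.5 7 [26.2 26.4 28.1]
grip y 114 [178.60498516 181.88770136 186.25767652]
```

Emit:
carry_out --increments '[{"offset":[0,0,0.05],"rot":[0,0,0]},{"offset":[0,0,0.1],"rot":[0,0,0]},{"offset":[0,0,0.13],"rot":[0,0,0]}]'

```text
time: 15.1
position: [0.4819, 0.203, 0.1036]
tcp_rot: [-2.423, -2.0, 0.0]
ft_force: [-0.0, 1.0, -3.3]
finger_gap: 0.272
grasp_force: 60.1
```

Run:
```python
from h import *
st()
```

```text
cass [-2.2 24.2] face z mm 24.1 F cass [-0.2  1. ] Fz+4 0.7 t 15.1
```

Emit:
carry_out --increments '[{"offset":[0,0,0.05],"rot":[0,0,0]},{"offset":[0,0,0.1],"rot":[0,0,0]},{"offset":[0,0,0.13],"rot":[0,0,0]}]'

```text
time: 15.48
position: [0.4824, 0.2025, 0.1004]
tcp_rot: [2.422, 1.999, -0.0]
ft_force: [-1.7, -4.6, 4.6]
finger_gap: 0.269
grasp_force: 61.1
```

Run:
```python
from h import *
st()
```

```text
cass [-1.7 23.8] face z mm 20.9 F cass [-0.8 -4.8] Fz+4 8.6 t 15.475
```

Emit:
carry_out --increments '[{"offset":[-0.04,0,0.05],"rot":[0,0,0]},{"offset":[0.02,0,0.08],"rot":[0,0,0]}]'

```text
time: 15.72
position: [0.4828, 0.2024, 0.0985]
tcp_rot: [2.421, 1.999, -0.001]
ft_force: [-2.6, -9.7, 11.6]
finger_gap: 0.274
grasp_force: 62.1
```

Run:
```python
from h import *
st()
```

```text
cass [-1.3 23.7] face z mm 19.0 F cass [ -0.7 -10. ] Fz+4 15.6 t 15.725
```

Emit:
carry_out --increments '[{"offset":[-0.1,0,-0.1],"rot":[0,0,0]},{"offset":[-0.1,0,-0.5],"rot":[0,0,0]},{"offset":[0.1,0,-0.55],"rot":[0,0,0]},{"offset":[0.25,0.03,-0.5],"rot":[0,0,0]},{"offset":[0.28,0.03,-0.4],"rot":[0,0,0]},{"offset":[0.28,0.03,-0.35],"rot":[0,0,0]}]'

```text
time: 16.48
position: [0.4857, 0.2125, 0.1092]
tcp_rot: [2.422, 2.0, 0.004]
ft_force: [-1.2, 0.4, 10.3]
finger_gap: 0.277
grasp_force: 62.0
```

Run:
```python
from h import *
st()
```

```text
cass [-0.3 34.3] face z mm 29.7 F cass [-1.3  0.1] Fz+4 14.3 t 16.475
```

Emit:
carry_out --increments '[{"offset":[-0.06,0,0],"rot":[0,0,0]},{"offset":[-0.12,0,0],"rot":[0,0,0]}]'

```text
time: 16.73
position: [0.4859, 0.2094, 0.1099]
tcp_rot: [2.423, 1.999, 0.008]
ft_force: [-0.1, 2.9, 6.9]
finger_gap: 0.272
grasp_force: 61.6
```

Run:
```python
from h import *
st()
c=read_camera("side"); P=pts(c).reshape(-1,3); q=tocass(P); z=P[:,2]*1000
m=(abs(q[:,0])<33)&(abs(q[:,0])>17)&(z>36)&(z<44)&(q[:,1]<90)&(q[:,1]>0); print(m.sum(),np.percentile(q[m,1],[2,50,98]),[np.median(z[m&(abs(q[:,1]-y)<4)]) for y in(15,25,35,45,52)])
```

```text
cass [ 0.5 31.3] face z mm 30.4 F cass [-0.6  2.9] Fz+4 10.9 t 16.725
303 [ 4.61062235 24.43514105 54.57701669] [np.float64(41.00946700369423), np.float64(40.69965433958023), np.float64(40.63115232971049), np.float64(40.381177856923244), np.float64(39.996792913043365)]
```

Emit:
carry_out --increments '[{"offset":[0.03,0,0.05],"rot":[0,0,0]},{"offset":[-0.03,0,0.09],"rot":[0,0,0]},{"offset":[0.03,0,0.1],"rot":[0,0,0]}]'

```text
time: 17.15
position: [0.4871, 0.2102, 0.1084]
tcp_rot: [2.421, 1.998, 0.011]
ft_force: [-0.8, -1.9, 14.7]
finger_gap: 0.274
grasp_force: 62.9
```

Run:
```python
from h import *
st()
```

```text
cass [ 1.6 32.3] face z mm 28.9 F cass [-0.4 -2. ] Fz+4 18.7 t 17.15
```

Emit:
carry_out --increments '[{"offset":[0,0,-0.3],"rot":[0,0,0]},{"offset":[0,0,-1.3],"rot":[0,0,0]},{"offset":[-2,-0.05,-1.6],"rot":[0,0,0]},{"offset":[-4,-0.1,-1.6],"rot":[0,0,0]},{"offset":[-5.5,-0.1,-1.6],"rot":[0,0,0]},{"offset":[-5.5,-0.1,-1.6],"rot":[0,0,0]}]'

```text
time: 17.9
position: [0.4487, 0.045, 0.1523]
tcp_rot: [-2.427, -1.994, 0.003]
ft_force: [0.1, 1.0, -3.9]
finger_gap: 0.272
grasp_force: 60.4
```

```bash
cat >> h.py <<'E'
def grid(c,y0=-62,y1=66,s=4):
    P=pts(c).reshape(-1,3); q=tocass(P); z=P[:,2]*1000
    print("rows y, cols x:"," ".join("%3d"%x for x in range(-44,46,s)))
    for y in range(y1,y0,-s):
        print("%4d"%y," ".join(("%3d"%np.median(z[k]) if (k:=(abs(q[:,0]-x)<s/2)&(abs(q[:,1]-y)<s/2)&(z<60)).any() else "  .") for x in range(-44,46,s)))
E
python3 - <<'E'
from h import *
st(); c=read_camera("top"); tabs(c); grid(c,10)
print("side"); grid(read_camera("side"),26)
t=cv2.resize(c["color"][220:290,255:355],None,fx=6,fy=6,interpolation=cv2.INTER_CUBIC); cv2.imwrite("pics/t5.png",t[...,::-1])
E
```

```text
cass [  -5.  -137.2] face z mm 72.8 F cass [-0.1  1. ] Fz+4 0.1 t 17.9
blob 124 ctr [29. 40.] size [25. 23.] ang 9 z med/max [14.5 17.8]
blob 123 ctr [ 29. -40.] size [23. 25.] ang 10 z med/max [15.  18.4]
blob 129 ctr [20.  2.] size [23. 25.] ang 10 z med/max [14.5 18.3]
blob 66 ctr [-2. 54.] size [12. 23.] ang 88 z med/max [26.7 31.4]
blob 131 ctr [ -2. -22.] size [25. 24.] ang 10 z med/max [14.9 18.8]
blob 134 ctr [-19.  16.] size [25. 24.] ang 10 z med/max [14.3 18.2]
blob 109 ctr [-32.  50.] size [24. 20.] ang 1 z med/max [22.5 31.6]
blob 134 ctr [-32. -42.] size [25. 24.] ang 10 z med/max [15.2 28.9]
rows y, cols x: -44 -40 -36 -32 -28 -24 -20 -16 -12  -8  -4   0   4   8  12  16  20  24  28  32  36  40  44
  66  32  26  28  25  26  26  25  26  26  26  22  29  28  24  25  27  26  27  27  26  27  28  29
  62  29  27  23  27  26  25   2  26  25  25  26  27  27  27   5  24  25  15  23  26   2  24  28
  58  31  22  25  27  24  21   2   4  12  28  28  29  28  23  13   2   5   4   5   3   1   1  28
  54  31  24  25  26  26  24  19   3  17  26  26  30  29  24  21   3   4   6  12  12   
[... 1362 characters left out ...]
9   .   .   .  29  31
  54  11  27  25  25  26  23  12   4  11  24  27  28  29  28  15  18   .   .   .   .   .   .  34
  50  16  22  23  21  21  23  20  13   3  20  23  24  25  27  23  17   .   .  16  16  14   .  31
  46   9  18  19  17  17  17  13  14   5  14  15  17  20  20  16  19   .  15  15  16  15   .  30
  42   3  15  12   9  13  13  13   .   3   4  11  10  11  16  11   9  15  16   .  14  16  17  31
  38   .   4   5  12  12  12   .   .   .   4   3   4   4  12   5   3   8  15  16  16  15   .  30
  34   .   4   3   5   .   .   .   .   .   .   3   3   4   5   4   3  11  14   .  15  16  17  31
  30   .   1   4   .   .  14  14  14   .   .   4   3   3   4   3   .   4  11  12   9  14   .  31
```

Emit:
carry_out --increments '[{"offset":[2,0.1,0],"rot":[0,5,0]},{"offset":[4,0.1,0],"rot":[0,10,0]},{"offset":[5.0,0.1,0.4],"rot":[0,10,0]},{"offset":[5.0,0.1,1.0],"rot":[0,10,0]},{"offset":[5.0,0.1,1.0],"rot":[0,10,0]},{"offset":[5.0,0.1,1.0],"rot":[0,10,0]}]'

```text
time: 18.75
position: [0.481, 0.1939, 0.1229]
tcp_rot: [-2.332, -1.924, -0.203]
ft_force: [0.4, 0.4, -3.4]
finger_gap: 0.274
grasp_force: 60.2
```

```bash
cat >> h.py <<'E'
def edge():
    s=robot.state(); p=np.array(s["position"]); M=R.from_rotvec(s["tcp_rot"]).as_matrix()
    for n,o in(("+y",25),("-y",-25)):
        e=p+M@np.array([(o-1.7)/1000,0,.0795]); print(n,"edge cass",tocass(e).round(1),"z",round(e[2]*1000,1))
E
python3 - <<'E'
from h import *
st(); edge(); print(robot.state()["tcp_rot"])
E
```

```text
cass [-1.3 15.1] face z mm 43.4 F cass [0.3 0.5] Fz+4 0.6 t 18.75
+y edge cass [-1.4 51.9] z 48.6
-y edge cass [-1.4  2.6] z 40.0
[-2.33217032 -1.9243285  -0.20292527]
```

Emit:
carry_out --increments '[{"offset":[-0.04,0,0.3],"rot":[0,0,0]},{"offset":[-0.07,0,0.5],"rot":[0,0,0]},{"offset":[-0.07,0,0.58],"rot":[0,0,0]},{"offset":[-0.07,0,0.58],"rot":[0,0,0]}]'

```text
time: 19.25
position: [0.4813, 0.1951, 0.1052]
tcp_rot: [-2.332, -1.924, -0.203]
ft_force: [-0.3, 0.1, -1.8]
finger_gap: 0.274
grasp_force: 60.3
```

Run:
```python
from h import *
st(); edge()
```

```text
cass [-1.3 16.4] face z mm 25.7 F cass [-0.3  0.1] Fz+4 2.2 t 19.25
+y edge cass [-1.4 53.1] z 31.0
-y edge cass [-1.4  3.9] z 22.3
```

Emit:
carry_out --increments '[{"offset":[0.0,0,0.06],"rot":[0,0,0]},{"offset":[0.04,0,0.1],"rot":[0,0,0]},{"offset":[0.1,0,0.13],"rot":[0,0,0]}]'

```text
time: 19.62
position: [0.4825, 0.1988, 0.1025]
tcp_rot: [-2.332, -1.925, -0.205]
ft_force: [0.7, -0.2, -2.5]
finger_gap: 0.272
grasp_force: 60.5
```

Run:
```python
from h import *
st(); edge()
```

```text
cass [-0.8 20.2] face z mm 23.0 F cass [ 0.7 -0.1] Fz+4 1.5 t 19.625
+y edge cass [-0.7 57. ] z 28.3
-y edge cass [-0.7  7.7] z 19.6
```

Emit:
carry_out --increments '[{"offset":[0.0,0,0.05],"rot":[0,0,0]},{"offset":[0.02,0,0.09],"rot":[0,0,0]}]'

```text
time: 19.88
position: [0.4823, 0.2, 0.0996]
tcp_rot: [-2.332, -1.925, -0.204]
ft_force: [0.7, 0.8, -2.9]
finger_gap: 0.274
grasp_force: 60.4
```

Run:
```python
from h import *
st(); edge()
```

```text
cass [-1.3 21.4] face z mm 20.1 F cass [0.6 1. ] Fz+4 1.1 t 19.875
+y edge cass [-1.2 58.1] z 25.3
-y edge cass [-1.3  8.9] z 16.6
```

Emit:
carry_out --increments '[{"offset":[0.05,0,-0.05],"rot":[0,-5,0]},{"offset":[0.2,0,-0.02],"rot":[0,-10,0]},{"offset":[0.2,0,-0.02],"rot":[0,-10,0]},{"offset":[0.2,0,-0.02],"rot":[0,-10,0]}]'

```text
time: 20.38
position: [0.4827, 0.2055, 0.1005]
tcp_rot: [-2.421, -1.999, 0.001]
ft_force: [-0.8, 0.9, -4.2]
finger_gap: 0.275
grasp_force: 60.3
```

Run:
```python
from h import *
st(); edge()
```

```text
cass [-1.9 26.8] face z mm 21.0 F cass [-0.9  0.7] Fz+4 -0.2 t 20.375
+y edge cass [-2.1 50.2] z 21.0
-y edge cass [-2.1  0.2] z 21.0
```

Emit:
carry_out --increments '[{"offset":[0.03,0,0.06],"rot":[0,0,0]},{"offset":[0.06,0,0.1],"rot":[0,0,0]},{"offset":[0.06,0,0.14],"rot":[0,0,0]},{"offset":[0.06,0,0.18],"rot":[0,0,0]}]'

```text
time: 20.88
position: [0.4839, 0.2073, 0.096]
tcp_rot: [-2.423, -1.999, -0.001]
ft_force: [-1.8, -0.7, 6.7]
finger_gap: 0.276
grasp_force: 61.6
```

Run:
```python
from h import *
st(); edge()
```

```text
cass [-1.1 28.8] face z mm 16.5 F cass [-1.6 -1. ] Fz+4 10.7 t 20.875
+y edge cass [-1.  52.1] z 16.5
-y edge cass [-1.1  2.1] z 16.5
```

Emit:
carry_out --increments '[{"offset":[-0.1,0,0],"rot":[0,0,0]},{"offset":[0,0,0],"rot":[0,0,0]},{"offset":[-0.1,0,-0.5],"rot":[0,0,0]},{"offset":[-0.1,0,-1.8],"rot":[0,0,0]},{"offset":[-2,0,-2],"rot":[0,0,0]},{"offset":[-4,0,-2],"rot":[0,0,0]},{"offset":[-6,0,-2],"rot":[0,0,0]},{"offset":[-6,0,-2],"rot":[0,0,0]}]'

```text
time: 21.88
position: [0.449, 0.0269, 0.1564]
tcp_rot: [2.428, 1.992, -0.001]
ft_force: [0.9, -0.0, -4.1]
finger_gap: 0.272
grasp_force: 60.2
```

Run:
```python
from h import *
st(); c=read_camera("top"); tabs(c); grid(c,-62)
togo((np.array([.431,.018])-O)@CX*1000,(np.array([.431,.018])-O)@CY*1000,.0805,29.6)
```

```text
cass [  -1.2 -154.9] face z mm 76.9 F cass [0.9 0.1] Fz+4 -0.1 t 21.875
blob 125 ctr [29. 40.] size [25. 23.] ang 10 z med/max [14.6 17.8]
blob 124 ctr [ 29. -40.] size [22. 25.] ang 8 z med/max [14.8 18.1]
blob 129 ctr [20.  2.] size [23. 25.] ang 10 z med/max [14.6 18.5]
blob 105 ctr [-1. 45.] size [25. 18.] ang 11 z med/max [14.5 18.5]
blob 132 ctr [ -2. -22.] size [25. 25.] ang 10 z med/max [14.9 18.4]
blob 134 ctr [-20.  17.] size [25. 25.] ang 27 z med/max [14.6 18.1]
blob 98 ctr [-32.  46.] size [25. 18.] ang 10 z med/max [14.7 29. ]
blob 139 ctr [-32. -42.] size [25. 26.] ang 90 z med/max [14.9 29.3]
rows y, cols x: -44 -40 -36 -32 -28 -24 -20 -16 -12  -8  -4   0   4   8  12  16  20  24  28  32  36  40  44
  66  32  28  26  27  29  27  26  27  28  27  24  26  27  27  29  24  26  25  27  27  27  28  31
  62  32  25  23  21  26  26   5  23  26  25  28  22  19  25  24  13  25   6  24  25   3  25  31
  58  30  12  13  16  15  16   4   3   5  14  14  15  13  12   0   3   3   2   3   6   3   3  31
  54  31  14  14  15  14  14  12   1  10  15  15  15  13  17  13   3   1   4  13  11 
[... 2078 characters left out ...]
 15   2   2   4  12  14   6   5  -1   5  10  16  15  15  14  25  29
 -38  30  16  15  17  13  13  15   1   3   2   1   2   2   2   1   5  16  17  17  15  16  14  31
 -42  28  12  14  15  15  14  11   4   4   8   0   4   2   4   2   7  12  13  12  13  16  17  32
 -46  30  15  16  15  15  17  13   2   3   4   5   2   4   3   3   6  15  14  15  14  15  17  32
 -50  30  14  14  13  15  12  11   2   1   4   2   3   3   2   2   2  11  14  14  14  14  20  32
 -54  32   3  11  12   7   7   2   0   2   2   2   4   1   4   4   1   2   3  11  11   4   3  29
 -58  32   3   3   3   4   3   3   2   2   4   5   3   5   2   1   2   2   3   4   4   3   1  29
offset [-0.47 -0.54  2.53] rot [  0.1   0.  -40.8]
```

All eight tablets are flat, with tops at about 15 mm and nothing higher. Now I'll return the tamper.

Emit:
carry_out --increments '[{"offset":[-0.47,-0.54,0],"rot":[0,0,-20]},{"offset":[-0.47,-0.54,0],"rot":[0,0,-40.8]},{"offset":[-0.47,-0.54,0.5],"rot":[0,0,-40.8]},{"offset":[-0.47,-0.54,1.2],"rot":[0,0,-40.8]},{"offset":[-0.47,-0.54,2.0],"rot":[0,0,-40.8]},{"offset":[-0.47,-0.54,2.2],"rot":[0,0,-40.8]},{"offset":[-0.47,-0.54,2.4],"rot":[0,0,-40.8]},{"offset":[-0.47,-0.54,2.4],"rot":[0,0,-40.8]},{"offset":[-0.47,-0.54,2.48],"rot":[0,0,-40.8]},{"offset":[-0.47,-0.54,2.52],"rot":[0,0,-40.8]}]'

```text
time: 23.18
position: [0.4314, 0.0197, 0.0806]
tcp_rot: [1.574, 2.718, 0.001]
ft_force: [-0.9, 0.5, -3.4]
finger_gap: 0.276
grasp_force: 60.4
```

Emit:
carry_out --increments '[{"offset":[0,0,0.03],"rot":[0,0,0]},{"offset":[0,0,0.05],"rot":[0,0,0]},{"offset":[0,0,0.05],"rot":[0,0,0]}]'

```text
time: 23.55
position: [0.4316, 0.0195, 0.08]
tcp_rot: [1.574, 2.718, -0.0]
ft_force: [-3.6, -0.0, 7.8]
finger_gap: 0.271
grasp_force: 62.2
```

Emit:
carry_out --increments '[{"offset":[0,0,-0.03],"rot":[0,0,0]},{"offset":[0,0,-0.03],"rot":[0,0,0]}]'

```text
time: 23.8
position: [0.4314, 0.0196, 0.0801]
tcp_rot: [1.574, 2.718, 0.0]
ft_force: [-1.6, -1.0, 2.8]
finger_gap: 0.271
grasp_force: 61.3
```

Emit:
carry_out --increments '[{"offset":[0,0,0],"rot":[0,0,0]},{"offset":[0,0,0],"rot":[0,0,0]},{"offset":[0,0,0],"rot":[0,0,0]},{"offset":[0,0,0],"rot":[0,0,0]},{"offset":[0,0,0],"rot":[0,0,0]}]' --grip 0.7

```text
time: 24.42
position: [0.4311, 0.0198, 0.0797]
tcp_rot: [1.574, 2.719, 0.0]
ft_force: [0.0, 1.0, 0.5]
finger_gap: 0.701
grasp_force: 0.0
```

Emit:
carry_out --increments '[{"offset":[0,0,-0.5],"rot":[0,0,0]},{"offset":[0,0,-2],"rot":[0,0,0]},{"offset":[0,0,-4],"rot":[0,0,0]},{"offset":[0,0,-4],"rot":[0,0,0]},{"offset":[0,0,-4],"rot":[0,0,0]}]'

```text
time: 25.05
position: [0.4312, 0.0198, 0.2004]
tcp_rot: [1.573, 2.718, 0.001]
ft_force: [-0.7, 0.9, -0.2]
finger_gap: 0.697
grasp_force: 0.0
```

Run:
```python
from h import *
st(); c=read_camera("side"); P=pts(c); D=P[180:352,200:330].reshape(-1,3); D=D[(D[:,1]<.085)&(D[:,0]<.49)&(D[:,2]>.03)&(D[:,2]<.13)]
for z in(.04,.07,.1,.113): 
    k=abs(D[:,2]-z)<.006; print(z,k.sum(),np.median(D[k],0).round(3))
togo(0,200,.2,-10.9+90); togo(0,182,.2,-10.9);
```

```text
cass [ -17.3 -165.3] face z mm 120.9 F cass [-0.9  0.8] Fz+4 3.8 t 25.05
0.04 120 [0.436 0.008 0.04 ]
0.07 128 [0.436 0.008 0.07 ]
0.1 131 [0.436 0.008 0.1  ]
0.113 229 [0.435 0.012 0.114]
offset [ 8.83  8.41 -0.03] rot [ -0.   -0.  -49.2]
offset [ 8.38  8.02 -0.03] rot [-0.  -0.  40.8]
```

Emit:
carry_out --increments '[{"offset":[8.96,8.52,0],"rot":[0,0,40.8]},{"offset":[8.96,8.52,0],"rot":[0,0,40.8]},{"offset":[8.96,8.52,0],"rot":[0,0,40.8]},{"offset":[8.96,8.52,0],"rot":[0,0,40.8]},{"offset":[8.96,8.52,0],"rot":[0,0,40.8]},{"offset":[8.96,8.52,0],"rot":[0,0,40.8]},{"offset":[8.96,8.52,0],"rot":[0,0,40.8]},{"offset":[8.96,8.52,2],"rot":[0,0,40.8]},{"offset":[8.96,8.52,4],"rot":[0,0,40.8]},{"offset":[8.96,8.52,5],"rot":[0,0,40.8]},{"offset":[8.96,8.52,5],"rot":[0,0,40.8]}]' --grip 0

```text
time: 26.48
position: [0.5149, 0.378, 0.0441]
tcp_rot: [-2.421, -1.999, 0.016]
ft_force: [0.1, 1.0, -0.0]
finger_gap: -0.0
grasp_force: 0.0
```

Run:
```python
from h import *
st(); s=robot.state(); print(s["position"],s["finger_gap"]); togo(0,205,.035)
```

```text
cass [ -2.9 202.3] face z mm -35.4 F cass [-0.1  1. ] Fz+4 4.0 t 26.475
[0.5149274  0.37798031 0.04412692] -3.182782962183227e-05
offset [0.09 0.1  0.3 ] rot [-0.5  0.4 -0. ]
```

Emit:
carry_out --increments '[{"offset":[0,0,0.45],"rot":[0,0,0]},{"offset":[0,0,0.45],"rot":[0,0,0]},{"offset":[-0.15,0,0.45],"rot":[0,0,0]},{"offset":[-0.3,0,0.45],"rot":[0,0,0]},{"offset":[-0.5,0,0.45],"rot":[0,0,0]},{"offset":[-0.7,0,0.45],"rot":[0,0,0]}]'

```text
time: 27.22
position: [0.5155, 0.3597, 0.0372]
tcp_rot: [2.423, 2.0, 0.003]
ft_force: [1.3, 2.0, 2.6]
finger_gap: 0.004
grasp_force: 1.4
```

Run:
```python
from h import *
st(); s=robot.state(); print(s["position"])
```

```text
cass [  1.2 184.5] face z mm -42.3 F cass [0.9 2.2] Fz+4 6.6 t 27.225
[0.51553796 0.35971629 0.03716001]
```

Emit:
carry_out --increments '[{"offset":[-0.25,0,0],"rot":[0,0,0]},{"offset":[-0.5,0,0],"rot":[0,0,0]},{"offset":[-0.75,0,0],"rot":[0,0,0]},{"offset":[-1.0,0,0],"rot":[0,0,0]}]'

```text
time: 27.72
position: [0.5092, 0.3295, 0.0362]
tcp_rot: [2.423, 2.0, 0.0]
ft_force: [2.6, 2.0, 1.5]
finger_gap: 0.001
grasp_force: 1.4
```

```bash
cat >> h.py <<'E'
def bar():
    for n in("side","top"):
        P=pts(read_camera(n)).reshape(-1,3); q=tocass(P); z=P[:,2]*1000
        m=(abs(q[:,0])<24)&(abs(q[:,0])>16)&(q[:,1]>40)&(q[:,1]<200)&(z>35)&(z<50); print(n,"bar y",m.sum(),np.percentile(q[m,1],[5,50,95]).round(1))
E
python3 - <<'E'
from h import *
st(); bar()
E
```

```text
cass [  0.6 153.6] face z mm -43.3 F cass [2.2 2.5] Fz+4 5.5 t 27.725
side bar y 57 [133.4 135.6 142.5]
top bar y 19 [132.9 135.7 140.1]
```

Emit:
carry_out --increments '[{"offset":[-0.25,0,0],"rot":[0,0,0]},{"offset":[-0.5,0,0],"rot":[0,0,0]},{"offset":[-0.75,0,0],"rot":[0,0,0]},{"offset":[-1.0,0,0],"rot":[0,0,0]},{"offset":[-1.25,0,0],"rot":[0,0,0]},{"offset":[-1.5,0,0],"rot":[0,0,0]},{"offset":[-1.75,0,0],"rot":[0,0,0]},{"offset":[-2.0,0,0],"rot":[0,0,0]}]'

```text
time: 28.82
position: [0.4975, 0.2707, 0.0361]
tcp_rot: [-2.423, -1.999, 0.001]
ft_force: [-0.5, 3.0, -1.8]
finger_gap: 0.001
grasp_force: 1.4
```

Run:
```python
from h import *
st(); bar()
```

```text
cass [ 0.3 93.6] face z mm -43.4 F cass [-1.1  2.9] Fz+4 2.2 t 28.825
side bar y 59 [72.3 75.5 82.7]
top bar y 16 [73.4 76.4 79.3]
```

About 16 mm remains.

Emit:
carry_out --increments '[{"offset":[-0.15,0,0],"rot":[0,0,0]},{"offset":[-0.3,0,0],"rot":[0,0,0]},{"offset":[-0.4,0,0],"rot":[0,0,0]},{"offset":[-0.48,0,0],"rot":[0,0,0]},{"offset":[-0.52,0,0],"rot":[0,0,0]}]'

```text
time: 29.55
position: [0.4952, 0.2558, 0.0365]
tcp_rot: [2.423, 1.999, 0.001]
ft_force: [0.8, 2.5, 1.8]
finger_gap: -0.001
grasp_force: 1.3
```

Emit:
carry_out --increments '[{"offset":[-0.04,0,0],"rot":[0,0,0]},{"offset":[-0.08,0,0],"rot":[0,0,0]}]'

```text
time: 29.8
position: [0.4947, 0.2537, 0.0364]
tcp_rot: [2.423, 2.0, 0.002]
ft_force: [1.3, 6.4, 0.9]
finger_gap: -0.001
grasp_force: 3.2
```

Run:
```python
from h import *
st(); bar()
```

```text
cass [ 0.8 76.4] face z mm -43.1 F cass [0.1 6.5] Fz+4 4.9 t 29.8
side bar y 53 [56.4 59.1 70.3]
top bar y 15 [56.9 59.3 63.5]
```

Emit:
carry_out --increments '[{"offset":[-0.06,0,0],"rot":[0,0,0]},{"offset":[-0.06,0,0],"rot":[0,0,0]}]'

```text
time: 30.15
position: [0.4947, 0.2536, 0.0366]
tcp_rot: [-2.422, -1.998, -0.006]
ft_force: [2.3, 10.1, -1.5]
finger_gap: -0.003
grasp_force: 5.3
```

Emit:
carry_out --increments '[{"offset":[0.4,0,0],"rot":[0,0,0]},{"offset":[0.6,0,-0.5],"rot":[0,0,0]},{"offset":[0.6,0,-2],"rot":[0,0,0]},{"offset":[0.6,0,-4],"rot":[0,0,0]},{"offset":[0.6,0,-5],"rot":[0,0,0]},{"offset":[-4,0,-5],"rot":[0,0,0]},{"offset":[-7,-1,-5],"rot":[0,0,0]},{"offset":[-7,-1,-5],"rot":[0,0,0]},{"offset":[-7,-1,-5],"rot":[0,0,0]},{"offset":[-7,-1,-5],"rot":[0,0,0]}]'

```text
time: 31.4
position: [0.4239, 0.049, 0.1869]
tcp_rot: [2.426, 1.994, -0.001]
ft_force: [0.0, 0.2, 0.1]
finger_gap: -0.004
grasp_force: 0.0
```

Run:
```python
from h import *
st(); bar(); c=read_camera("top"); save(c,"t9")
```

```text
cass [ -30. -138.] face z mm 107.4 F cass [-0.   0.2] Fz+4 4.1 t 31.4
side bar y 54 [55.  58.2 63.1]
top bar y 34 [56.9 60.7 64.1]
```

View pics/t9.png

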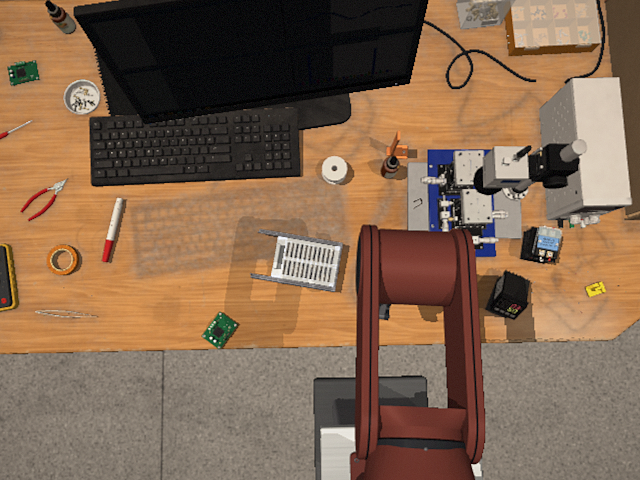

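The picture shows the cover shut at (308,262) against the -y end wall. The reel (334,170), bottle (391,163) and board (220,330) are unmoved, and the gripper is clear, above the tamper.

```bash
python3 -c "
from bench import robot
print(robot.sign_off())"
```

```text
the job is handed in; nothing more can be done
None
```

The job is handed in: all eight tablets lie flat, the tamper stands upright on the desk, the cover is fully shut, and it took about 31 s, with about 19 N the highest tamping force I read.

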